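# Hold the drive collar on the set-screw flat of a welding positioner

### The arm

A 6-joint arm with a two-finger parallel gripper is mounted at the origin on the work surface. World frame = base frame: x ahead of the robot, y to its left, z up, the work surface at z = 0. Lengths are in m, angles in rad, forces in N, time in s.
With the tool pointing down it reaches from about 0.25 to 0.775 m from the base axis. Payload 8.9 kg.
Tool frame: the origin (TCP) lies at the very end of the fingers, on their centre line; the grasp point (between the pads) lies 19 mm behind it; y points along the fingers, x is the direction in which the jaws open and shut, and the axes are right-handed (so a half turn about y gives the same grasp; the last joint's range is limited). The gripper opens to 85 mm and grips with 20 to 120 N. Pads are 22 mm wide; open, the fingers measure 114 mm over their backs; the gripper's body (76 mm by 85 mm) begins 54 mm behind the grasp point. The pads swing forward as they close: fully open they stand 13 mm farther back than shut.
Start: joints at [1.179, 0.291, -0.153, 1.127, 0, 1.431], TCP at [0.131, 0.508, 0.231] pointing down, gripper open.
Joint ranges: [-2.52, 2.52], [-0.91, 1.74], [-1.3, 1.37], [-1.96, 2.02], [-1.52, 1.47], [-3.14, 3.14]. Speed limits (rad/s): [2.22, 2.22, 2.79, 3.14, 3.14, 3.14].

### API

Orientations are given as [roll, pitch, yaw] about the fixed x, y, z axes, in that order (R = Rz(yaw) Ry(pitch) Rx(roll)).
In Python, from cell import env, optics, order gives the robot as it stands. The module is installed in compiled form; this text tells all that it offers.
- The arm moves only by the tool carry_out, never from a script. Its argument "commands" is a list of rows, each a list of 3 entries, a list of its own where there are three numbers: the gripper command: -1 is shut, 1 is fully open, values between are in proportion, then the shift along the tool's x, y, z in m, then the turn, a rotation vector about the tool's x, y, z in rad. A call has exactly 5 rows; each row shifts and turns the commanded pose from where the row before left it, along the tool's axes as they then stand; what a row does not reach is not made up. A row lasts 1/12 s, in which the tool goes at most 41.7 mm and 7.16 degrees, less where a joint would pass 70% of its speed; a pose out of reach is approached as far as the arm can. A call with a gripper value outside its range is refused whole. The fingers move at their own pace and stop on an object; the grip force is fixed at half the most. Time passes only in rows, so rows that do not move let the fingers close, or fill a call up. It gives the time, the measured TCP pose, the force and the opening at its end, in the units of the state.
- env.read_state(): the state, without advancing time (a new reading comes with each control period).
- optics.capture(name): name is "scene" or "top" or "wrist"; returns a dict with "pixels" (420x560x3 uint8, blue, green, red), "fx", "fy", "cx", "cy" (pixels), "k1" (the pictures are not rectified: a ray, as slopes to the right and down, at radius r is drawn at 1 + k1 r^2 times it, then the intrinsics apply), "eye" and "orientation" of the camera in the world; the wrist camera has in their place "T_tool_cam" (4x4, takes a point from camera to tool coordinates, whose origin is the TCP and whose axes are the tool frame's). Camera axes: x right, y down, z forward; pixel columns grow to the right and rows downward; lengths in m; the calibration is good to about 2 mm. A picture is of the moment at which its call begins: read the wrist's pose just before it. There is no depth.
- order.hand_in(): hands the job in, once; it reports no verdict.
The state is a dict: "clock": time; "joint_positions": joint angles; "qd": joint speeds; "joint_torque": joint torques, N m; "tcp_pos": TCP position; "ee_rot": TCP orientation; "contact_force": force on the tool from outside, world axes, zero at the start; "ft_torque": the same for the moment, N m; "gripper_width": opening from 0.0 (shut) to 1.0 (fully open).
Only numpy, scipy, OpenCV 4.12 (cv2) and the standard library are available. Lean on these libraries where they do the work, as an engineer would, in place of code of your own. Each camera call takes 0.05 s, during which the arm holds its last target.

### The job

Take the protective cap off the positioner's shaft and put it in the parts tray, let go. Then turn the shaft until its flat faces the collar's set screw, and only then raise the collar up along the shaft until its top is flush with the top of the shaft, screw on the flat. Finish while still holding it there in the gripper, so that the screw could be tightened (the collar drops back down if let go); leave the other things on the bench alone.

Things in the scene. Friction and masses are not known exactly. Their poses are not given: they have to be found in the camera images.
- positioner: Fixed welding positioner: 110 x 110 x 12 mm grey plate with a central bearing hub, 44 mm across (68 mm at its foot), top 45 mm above the bench. Origin: centre of the underside, on the shaft's axis; z up; the set screw points to +x. Two 5 mm pins at x = 32.5, y = +-9.5 mm, 58 mm high, straddle the screw's head, so the lowered collar cannot turn.
- shaft (a joint): Angle (rad) of the upright steel shaft, which turns stiffly (about 0.06 N m) and stays where it is left. 0: its flat faces the set screw (+x of the positioner); positive counter-clockwise from above. It starts between 0.45 and 1.4.
- shaft_top (a point): Centre of the steel shaft's top end, 100 mm above the bench; turns with the shaft, x axis straight out of the flat. Shaft 30 mm in diameter with one flat 9.5 mm from the axis (24.5 mm from flat to round back), from the top down to 57 mm above the bench; below that a 16 mm neck. With the cap off, the top 33 mm stand free above the lowered collar.
- collar_mid (a point): Centre, half-way up, of the loose dark steel collar round the shaft: 54 mm outside, 34 mm bore (2 mm clearance all round), 22 mm high, 0.25 kg. Starts on the hub, 45 to 67 mm above the bench. x axis: towards its set screw, whose 10 mm round head stands 9 mm out. Flush with the shaft top, this point is 89 mm above the bench (raised 33 mm).
- screw_tip (a point): Inner tip (5 mm in diameter) of the set screw, 11.5 mm from the collar's axis, 7 mm above the collar's underside. It sits in the shaft's neck; the collar can be raised only where the flat faces the tip, otherwise the tip catches under the shaft's shoulder.
- cap_mid (a point): Centre (half-way up) of the grey plastic cap, a round closed cup upside down over the shaft: 42 mm in diameter, 40 mm high, 35 mm inside, 36 mm deep, 0.06 kg; it stands loosely on the collar, from 67 to 107 mm above the bench, and lifts straight off (40 mm to come clear).
- tray_in (a point): Centre of the inner floor (3 mm above the bench) of the open aluminium parts tray, fixed: 130 mm along its x, 150 mm along its y, 28 mm high, walls 3 mm.
- frame_corner: Bystander: corner of two welded 40 mm square tubes, 200 x 180 mm, origin near the outside of the joint on the underside.
- chipping_hammer: Bystander: hammer, 260 mm long, lying.
- spray_can: Bystander: can 56 mm in diameter, 140 mm high.
- scratch_brush: Bystander: hand brush, 220 mm long, lying.

How it is judged:
By the outcome, as a careful person would: the job done as asked, in the order asked, and still so for the second after the job is handed in, while the arm keeps its last pose, push and grip.
It also fails if it takes over 67 s, if anything falls off the work surface, if the arm or the gripper's body presses on something with over 40 N, if the wrist force passes 120 N, or if a joint passes its speed limit or range.

## Working session

There is one attempt and no reset: what is moved stays moved. The work goes in short steps, Python scripts to look and compute and a tool call to move; the robot and the scene stay as the last step left them, time stands still between calls to the robot, and variables do not carry over. Pictures are saved under pics/ and viewed, and the job is handed in when it is done.

Besides the shell and the picture viewer there is one more tool, called after "Emit:" as name([rows], argument=value, ...), one row to a line, values as JSON. carry_out: Moves the arm, as the interface text tells. Its arguments: {"type":"object","properties":{"commands":{"type":"array"}},"required":["commands"]}

```bash
mkdir -p pics
cat > h.py <<'E'
import numpy as np, cv2
from scipy.spatial.transform import Rotation as R
from cell import env, optics, order
def cap(name,fn):
    s=env.read_state(); c=optics.capture(name); cv2.imwrite('pics/'+fn+'.png',c['pixels']); 
    return s,c
E
python3 - <<'E'
from h import *
s=env.read_state();print(s)
for n in ('scene','top','wrist'):
    s,c=cap(n,n+'0'); print({k:v for k,v in c.items() if k!='pixels'})
E
```

```text
{'clock': 0.0, 'joint_positions': array([ 1.17868254e+00,  2.91279205e-01, -1.54123253e-01,  1.12671519e+00,
        7.78810882e-06,  1.43150330e+00]), 'qd': array([4.86699367e-06, 7.46145043e-04, 2.28613099e-04, 9.41484405e-04,
       1.54710541e-03, 4.54376885e-05]), 'joint_torque': array([-2.18648847e-05, -5.37139428e+01,  3.31368577e+01,  1.60628522e-02,
       -3.90550822e-04, -1.40126068e-05]), 'tcp_pos': array([0.13114052, 0.50789917, 0.23073402]), 'ee_rot': array([-1.57060516e+00,  1.30744630e-03,  1.31797569e+00]), 'contact_force': array([ 0.03421242, -0.04210774, -0.75232323]), 'ft_torque': array([-0.00332482,  0.00492639, -0.04639991]), 'gripper_width': 1.0017106065921542}
{'fx': 382.7327772638669, 'fy': 382.7327772638669, 'cx': 284.10561744848593, 'cy': 206.61255086493242, 'k1': -0.09691159979335953, 'eye': array([ 1.08387856, -0.23621734,  0.87233913]), 'orientation': array([-2.54700854, -0.01024116,  1.11361882])}
{'fx': 380.7268081699614, 'fy': 380.7268081699614, 'cx': 286.06877794083834, 'cy': 207.6746569230249, 'k1': -0.07254160223022602, 'eye': array([0.40843174, 0.0130859 , 1.12480731]), 'orientation': array([-2.94182375,  0.00537121, -1.671617  ])}
{'fx': 364.55363100919385, 'fy': 364.55363100919385, 'cx': 281.79078961195995, 'cy': 213.26752767739467, 'k1': -0.07624559406266275, 'T_tool_cam': array([[ 9.99999880e-01,  1.31101365e-04,  4.72819713e-04,
         1.00031442e-03],
       [-4.14187294e-04, -2.91071784e-01,  9.56701126e-01,
        -1.42122546e-01],
       [ 2.63049300e-04, -9.56701207e-01, -2.91071695e-01,
         7.39360316e-02],
       [ 0.00000000e+00,  0.00000000e+00,  0.00000000e+00,
         1.00000000e+00]])}
```

View pics/scene0.png

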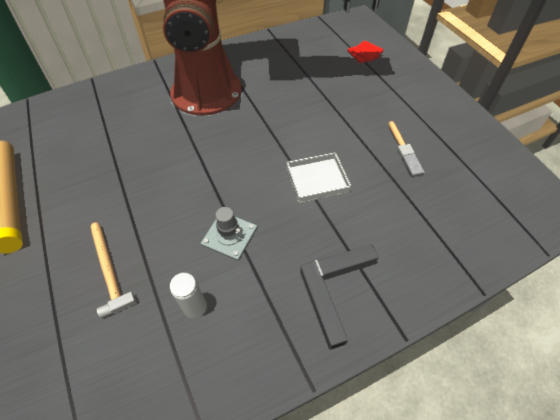

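View pics/top0.png

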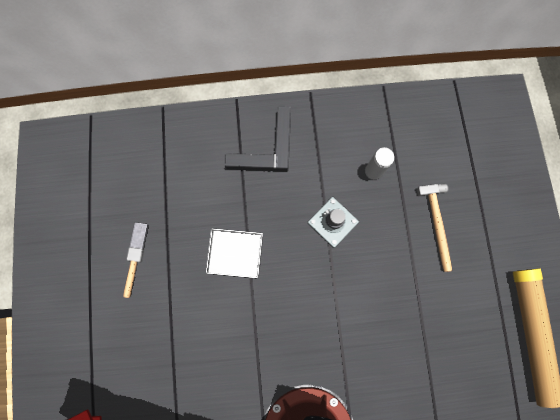

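View pics/wrist0.png

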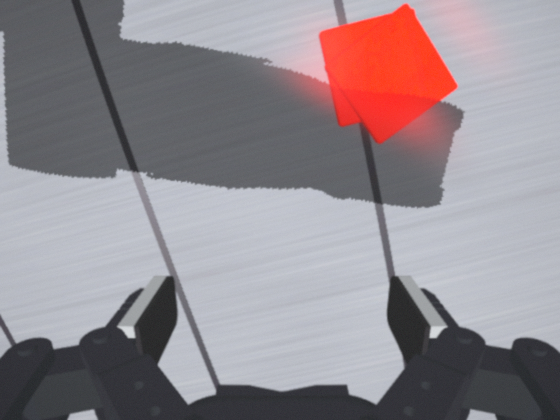

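```bash
cat >> h.py <<'E'
def K(c): return np.array([[c['fx'],0,c['cx']],[0,c['fy'],c['cy']],[0,0,1]])
def D(c): return np.array([c['k1'],0,0,0,0.])
def pose(c,s=None):
    if 'eye' in c: return R.from_euler('xyz',c['orientation']).as_matrix(), np.array(c['eye'])
    T=np.eye(4);T[:3,:3]=R.from_euler('xyz',s['ee_rot']).as_matrix();T[:3,3]=s['tcp_pos']
    T=T@c['T_tool_cam']; return T[:3,:3],T[:3,3]
def ray(c,uv,s=None):
    p=cv2.undistortPoints(np.array(uv,float).reshape(-1,1,2),K(c),D(c)).reshape(-1,2)
    M,e=pose(c,s); d=np.c_[p,np.ones(len(p))]@M.T
    return e,d/np.linalg.norm(d,axis=1)[:,None]
def onz(c,uv,z,s=None):
    e,d=ray(c,uv,s); return e+d*((z-e[2])/d[:,2])[:,None]
def proj(c,P,s=None):
    M,e=pose(c,s); 
    return cv2.projectPoints(np.array(P,float).reshape(-1,3),cv2.Rodrigues(M.T)[0],-M.T@e,K(c),D(c))[0].reshape(-1,2)
def crop(c,x0,y0,x1,y1,k,fn):
    cv2.imwrite('pics/'+fn+'.png',cv2.resize(c['pixels'][y0:y1,x0:x1],None,fx=k,fy=k,interpolation=cv2.INTER_CUBIC))
E
python3 - <<'E'
from h import *
s,c=cap('top','t1'); crop(c,290,180,390,255,8,'t1c')
print('tray',onz(c,[[212,229],[263,232],[258,278],[207,275]],0.028).round(4))
print('plate',onz(c,[[332,198],[359,221],[334,246],[309,222]],0.012).round(4))
s,c=cap('scene','s1'); crop(c,180,190,280,265,8,'s1c')
E
```

```text
tray [[0.5888 0.218  0.028 ]
 [0.5651 0.0705 0.028 ]
 [0.4352 0.0965 0.028 ]
 [0.4578 0.241  0.028 ]]
plate [[ 0.6486 -0.1437  0.012 ]
 [ 0.5711 -0.2148  0.012 ]
 [ 0.5051 -0.1317  0.012 ]
 [ 0.5833 -0.0668  0.012 ]]
```

View pics/t1c.png

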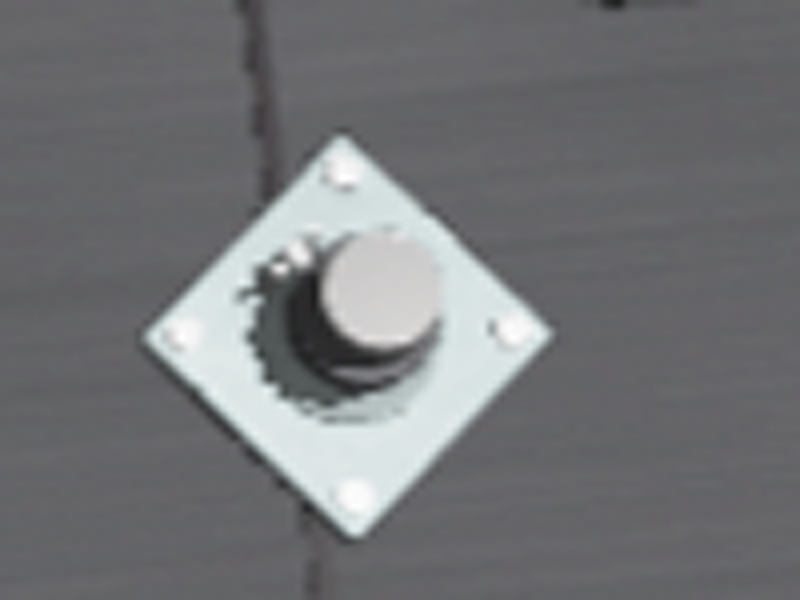

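View pics/s1c.png

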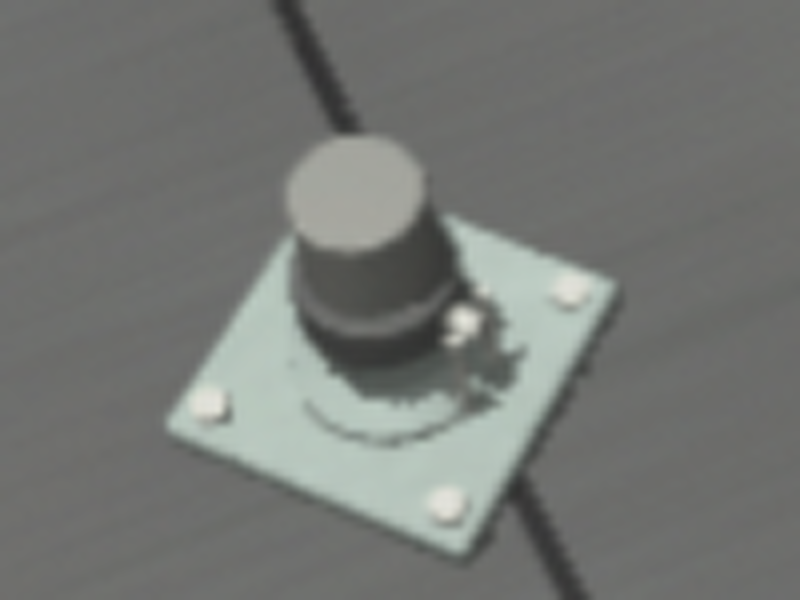

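Run:
```python
from h import *
def f(p,x0,y0,k=8): return (np.array(p,float)+.5)/k-.5+[x0,y0]
c=optics.capture('top'); 
P=onz(c,f([[340,133],[553,333],[355,540],[143,337]],290,180),.012);print(P.round(4),P.mean(0))
e=P-np.roll(P,-1,0);print(np.degrees(np.arctan2(e[:,1],e[:,0])),np.linalg.norm(e,axis=1))
print(onz(c,f([[381,291]],290,180),.107)); print('pins',onz(c,f([[312,237],[268,275]],290,180),.058),'screw',onz(c,f([[298,252]],290,180),.052))
c=optics.capture('scene')
P=onz(c,f([[428,213],[618,287],[465,560],[166,425]],180,190),.012);print(P.round(4),P.mean(0))
e=P-np.roll(P,-1,0);print(np.degrees(np.arctan2(e[:,1],e[:,0])),np.linalg.norm(e,axis=1))
print(onz(c,f([[355,193]],180,190),.107),onz(c,f([[465,322]],180,190),.052))
```

```text
[[ 0.6542 -0.1445  0.012 ]
 [ 0.5706 -0.2138  0.012 ]
 [ 0.502  -0.1311  0.012 ]
 [ 0.5847 -0.0623  0.012 ]] [ 0.57786316 -0.13793496  0.012     ]
[  39.65425761  -50.33578135 -140.23014335  130.2051838 ] [0.10852405 0.10744397 0.10750771 0.10766585]
[[ 0.57708984 -0.13809867  0.107     ]]
pins [[ 0.60716947 -0.12330581  0.058     ]
 [ 0.59506659 -0.10600447  0.058     ]] screw [[ 0.60335215 -0.11839697  0.052     ]]
[[ 0.5341 -0.1078  0.012 ]
 [ 0.5881 -0.0624  0.012 ]
 [ 0.6581 -0.1455  0.012 ]
 [ 0.5724 -0.2137  0.012 ]] [ 0.58815392 -0.13232937  0.012     ]
[-139.92209628  130.09169231   38.49717103  -70.12423463] [0.07052559 0.10868771 0.10947605 0.11259456]
[[ 0.57874392 -0.13894977  0.107     ]] [[ 0.60205664 -0.11845563  0.052     ]]
```

Emit:
carry_out([
  [1,[-0.01,0,-0.012],[0,0,0]],
  [1,[-0.02,0,-0.023],[0,0,0]],
  [1,[-0.02,0,-0.023],[0,0,0]],
  [1,[-0.02,0,-0.023],[0,0,0]],
  [1,[-0.02,0,-0.023],[0,0,0]],
])

```text
clock: 0.77
tcp_pos: [0.2099, 0.394, 0.2313]
ee_rot: [-1.571, -0.0, 1.319]
contact_force: [0.0, 0.2, 0.7]
gripper_width: 0.999
```

Emit:
carry_out([
  [1,[-0.02,0,-0.023],[0,0,0]],
  [1,[-0.02,0,-0.023],[0,0,0]],
  [1,[-0.02,0,-0.023],[0,0,0]],
  [1,[-0.02,0,-0.023],[0,0,0]],
  [1,[-0.02,0,-0.023],[0,0,0]],
])

```text
clock: 1.18
tcp_pos: [0.2964, 0.2683, 0.2315]
ee_rot: [-1.571, -0.0, 1.318]
contact_force: [0.8, -0.3, -0.3]
gripper_width: 1.0
```

Emit:
carry_out([
  [1,[-0.02,0,-0.023],[0,0,0]],
  [1,[-0.02,0,-0.023],[0,0,0]],
  [1,[-0.02,0,-0.023],[0,0,0]],
  [1,[-0.02,0,-0.023],[0,0,0]],
  [1,[-0.02,0,-0.023],[0,0,0]],
])

```text
clock: 1.6
tcp_pos: [0.3828, 0.1426, 0.2315]
ee_rot: [-1.571, -0.0, 1.318]
contact_force: [-0.0, -0.2, -0.2]
gripper_width: 1.001
```

Emit:
carry_out([
  [1,[-0.02,0,-0.023],[0,0,0]],
  [1,[-0.02,0,-0.023],[0,0,0]],
  [1,[-0.02,0,-0.023],[0,0,0]],
  [1,[-0.02,0,-0.023],[0,0,0]],
  [1,[-0.02,0,-0.023],[0,0,0]],
])

```text
clock: 2.02
tcp_pos: [0.4691, 0.0169, 0.2314]
ee_rot: [-1.571, -0.0, 1.318]
contact_force: [1.3, 0.0, 0.3]
gripper_width: 1.001
```

Emit:
carry_out([
  [1,[-0.02,0,-0.023],[0,0,0]],
  [1,[-0.02,0,-0.023],[0,0,0]],
  [1,[-0.01,0,-0.012],[0,0,0]],
  [1,[0,0,0],[0,0,0]],
  [1,[0,0,0],[0,0,0]],
])

```text
clock: 2.43
tcp_pos: [0.5121, -0.045, 0.2309]
ee_rot: [-1.57, -0.0, 1.317]
contact_force: [-0.0, 0.6, 0.4]
gripper_width: 1.003
```

Run:
```python
from h import *
s,c=cap('wrist','w1'); print(s['joint_positions'])
```

```text
[-2.30073825e-01  2.70862310e-01 -1.81714245e-01  1.11903999e+00
  1.44971452e-04  2.42203221e-02]
```

View pics/w1.png

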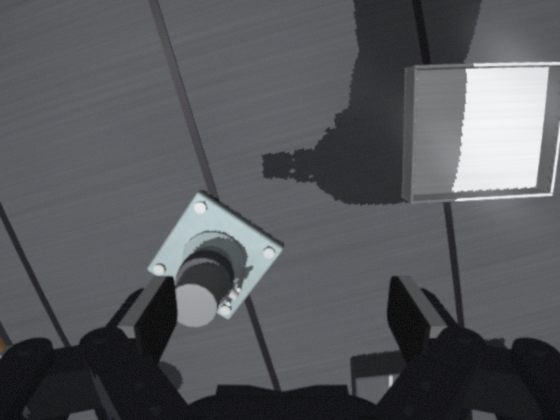

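```bash
cat >> h.py <<'E'
def totool(s,target):
    M=R.from_euler('xyz',s['ee_rot']).as_matrix(); return M.T@(np.array(target)-s['tcp_pos'])
E
python3 - <<'E'
from h import *
s,c=cap('wrist','w1b')
print(onz(c,[[196,305]],.107,s)); P=onz(c,[[203,191],[283,243],[148,270],[226,317]],.012,s); print(P,(P[1]-P[0]),(P[0]-P[2]))
print(totool(s,[.5785,-.1385,.231]))
E
```

```text
[[ 0.57819066 -0.13425679  0.107     ]]
[[ 0.50345622 -0.12397697  0.012     ]
 [ 0.5788637  -0.05910161  0.012     ]
 [ 0.57287629 -0.21101627  0.012     ]
 [ 0.65059413 -0.14486047  0.012     ]] [0.07540748 0.06487535 0.        ] [-0.06942007  0.0870393   0.        ]
[-7.44451709e-02 -2.11369774e-05 -8.82948678e-02]
```

Emit:
carry_out([
  [1,[-0.015,0,-0.018],[0,0,0]],
  [1,[-0.02,0,-0.022],[0,0,0]],
  [1,[-0.02,0,-0.024],[0,0,0]],
  [1,[-0.018,0,-0.024],[0,0,0]],
  [1,[0,0,0],[0,0,0]],
])

```text
clock: 2.95
tcp_pos: [0.5813, -0.1399, 0.231]
ee_rot: [-1.573, 0.001, 1.317]
contact_force: [-1.9, 0.6, -0.5]
gripper_width: 1.001
```

Emit:
carry_out([
  [1,[0,0.02,0],[0,0,0]],
  [1,[0,0.03,0],[0,0,0]],
  [1,[0,0.02,0],[0,0,0]],
  [1,[0,0,0],[0,0,0]],
  [1,[0,0,0],[0,0,0]],
])

```text
clock: 3.37
tcp_pos: [0.5782, -0.1359, 0.1612]
ee_rot: [-1.569, -0.0, 1.319]
contact_force: [0.4, -0.4, 1.4]
gripper_width: 0.999
```

Run:
```python
from h import *
s,c=cap('wrist','w2');cap('scene','s2');print(s['tcp_pos'],s['contact_force'])
```

```text
[ 0.57821694 -0.13594786  0.16120677] [ 0.42680623 -0.35748939  1.35564242]
```

View pics/w2.png

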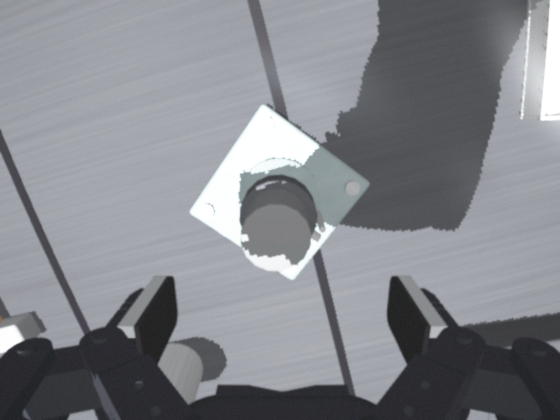

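View pics/s2.png

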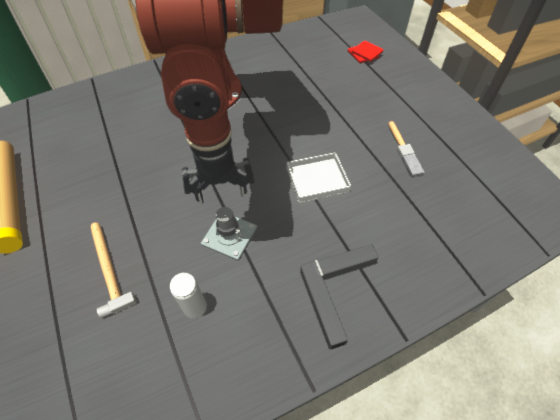

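Run:
```python
from h import *
s,c=cap('wrist','w2b')
print(proj(c,s['tcp_pos'],s),proj(c,[[.578,-.138,.107],[.578,-.138,.045]],s))
print('cap',onz(c,[[278,233]],.107,s))
P=onz(c,[[263,105],[369,184],[190,212],[292,279]],.012,s);print(P)
d=[P[1]-P[0],P[3]-P[2],P[0]-P[2],P[1]-P[3]];print([np.degrees(np.arctan2(v[1],v[0])) for v in d])
c=optics.capture('scene');print(proj(c,s['tcp_pos']))
crop(optics.capture('wrist'),180,90,380,290,3,'w2c')
```

```text
[[279.30181713 281.0663729 ]] [[277.14629464 233.28312103]
 [278.14184658 204.35520138]]
cap [[ 0.57795439 -0.13747825  0.107     ]]
[[ 0.50647541 -0.13185521  0.012     ]
 [ 0.58862449 -0.06369257  0.012     ]
 [ 0.57477648 -0.21434504  0.012     ]
 [ 0.65683351 -0.14606621  0.012     ]]
[np.float64(39.68395877424746), np.float64(39.76350382397802), np.float64(129.62454540166692), np.float64(129.62625937256416)]
[[222.01944082 200.20896181]]
```

View pics/w2c.png

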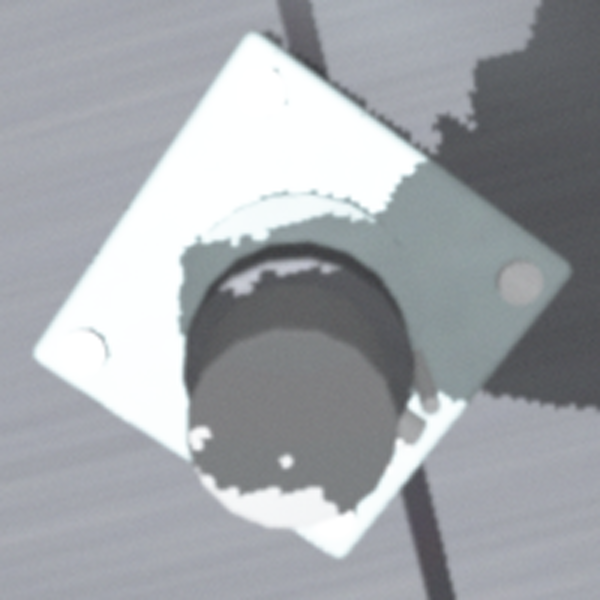

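Emit:
carry_out([
  [1,[-0.002,0.015,0],[0,0,0]],
  [1,[0,0.025,0],[0,0,0]],
  [1,[0,0.025,0],[0,0,0]],
  [1,[0,0.02,0],[0,0,0]],
  [1,[0,0,0],[0,0,0]],
])

```text
clock: 4.03
tcp_pos: [0.5765, -0.1384, 0.0734]
ee_rot: [-1.566, -0.001, 1.318]
contact_force: [-0.3, 0.6, 0.2]
gripper_width: 0.998
```

Emit:
carry_out([
  [-1,[0,0,0],[0,0,0]],
  [-1,[0,0,0],[0,0,0]],
  [-1,[0,0,0],[0,0,0]],
  [-1,[0,0,0],[0,0,0]],
  [-1,[0,0,0],[0,0,0]],
])

```text
clock: 4.45
tcp_pos: [0.5797, -0.1396, 0.0784]
ee_rot: [-1.574, 0.0, 1.318]
contact_force: [-1.7, 0.0, 7.8]
gripper_width: 0.479
```

Emit:
carry_out([
  [-1,[0,0,0],[0,0,0]],
  [-1,[0,0,0],[0,0,0]],
  [-1,[0,0,0],[0,0,0]],
  [-1,[0,0,0],[0,0,0]],
  [-1,[0,0,0],[0,0,0]],
])

```text
clock: 4.87
tcp_pos: [0.5798, -0.1396, 0.0784]
ee_rot: [-1.574, 0.0, 1.318]
contact_force: [-1.1, 0.7, 7.8]
gripper_width: 0.483
```

Emit:
carry_out([
  [-1,[0,-0.003,0],[0,0,0]],
  [-1,[0,-0.006,0],[0,0,0]],
  [-1,[0,-0.01,0],[0,0,0]],
  [-1,[0,-0.012,0],[0,0,0]],
  [-1,[0,-0.015,0],[0,0,0]],
])

```text
clock: 5.28
tcp_pos: [0.5783, -0.1391, 0.1232]
ee_rot: [-1.57, -0.0, 1.318]
contact_force: [-0.4, 0.2, -0.0]
gripper_width: 0.48
```

Emit:
carry_out([
  [-1,[0,-0.015,0],[0,0,0]],
  [-1,[0,-0.02,0],[0,0,0]],
  [-1,[0,-0.02,0],[0,0,0]],
  [-1,[0,-0.01,0],[0,0,0]],
  [-1,[0,0,0],[0,0,0]],
])

```text
clock: 5.7
tcp_pos: [0.5801, -0.1397, 0.1904]
ee_rot: [-1.576, 0.0, 1.318]
contact_force: [-0.4, -0.2, -0.7]
gripper_width: 0.48
```

Run:
```python
from h import *
s,c=cap('wrist','w3');s2,c=cap('scene','s3');print(s['tcp_pos'],s['contact_force'],s['gripper_width'])
crop(c,160,130,300,270,4,'s3c')
tr=np.array([.5116,.1565,.19]) 
print(totool(s,tr))
```

```text
[ 0.58007665 -0.13967675  0.19036212] [-0.39096844 -0.22891822 -0.65132058] 0.4796322997107118
[ 0.26963818 -0.00043067  0.1403742 ]
```

View pics/w3.png

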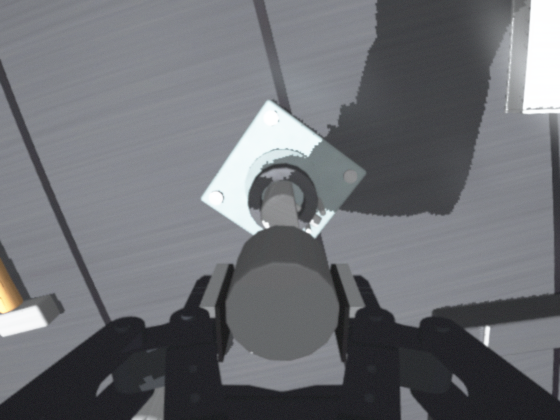

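View pics/s3c.png

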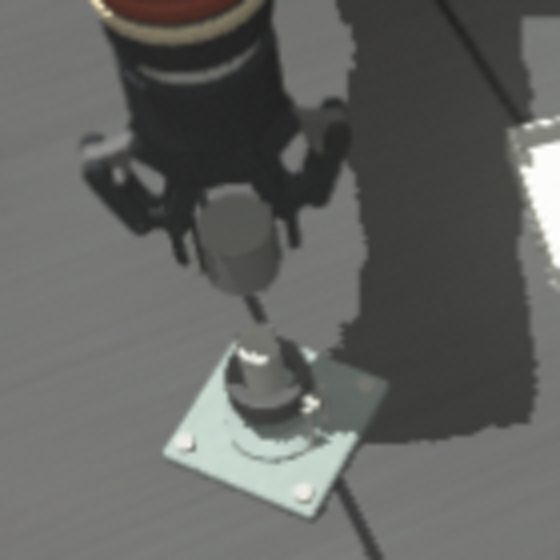

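Emit:
carry_out([
  [-1,[0.015,0,0.008],[0,0,0]],
  [-1,[0.025,0,0.013],[0,0,0]],
  [-1,[0.03,0,0.016],[0,0,0]],
  [-1,[0.03,0,0.016],[0,0,0]],
  [-1,[0.03,0,0.016],[0,0,0]],
])

```text
clock: 6.22
tcp_pos: [0.5425, 0.0058, 0.1859]
ee_rot: [-1.568, 0.0, 1.318]
contact_force: [0.8, 0.1, -1.0]
gripper_width: 0.474
```

Emit:
carry_out([
  [-1,[0.03,0,0.016],[0,0,0]],
  [-1,[0.03,0,0.016],[0,0,0]],
  [-1,[0.03,0,0.015],[0,0,0]],
  [-1,[0.03,0,0.014],[0,0,0]],
  [-1,[0.02,0,0.01],[0,0,0]],
])

```text
clock: 6.63
tcp_pos: [0.5084, 0.1602, 0.1861]
ee_rot: [-1.568, 0.0, 1.32]
contact_force: [0.5, 0.1, -0.7]
gripper_width: 0.479
```

Emit:
carry_out([
  [-1,[0,0.015,0],[0,0,0]],
  [-1,[0,0.03,0],[0,0,0]],
  [-1,[0,0.03,0],[0,0,0]],
  [-1,[0,0.02,0],[0,0,0]],
  [-1,[0,0,0],[0,0,0]],
])

```text
clock: 7.05
tcp_pos: [0.5061, 0.1571, 0.0875]
ee_rot: [-1.563, 0.003, 1.318]
contact_force: [-1.6, -0.1, -1.2]
gripper_width: 0.477
```

Run:
```python
from h import *
s,c=cap('wrist','w4');print(s['tcp_pos'],s['contact_force'],s['gripper_width'])
s,c=cap('scene','s4')
```

```text
[0.5060734  0.15714317 0.08747533] [-1.55666851 -0.11090974 -1.22028993] 0.47701518485639904
```

View pics/w4.png

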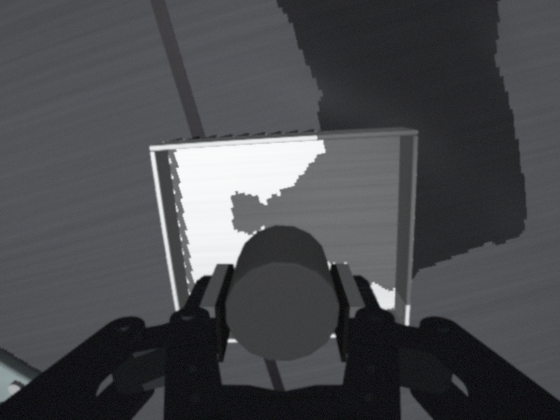

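Emit:
carry_out([
  [-1,[0,0.02,0],[0,0,0]],
  [-1,[0,0.025,0],[0,0,0]],
  [-1,[0,0.018,0],[0,0,0]],
  [-1,[0,0.005,0],[0,0,0]],
  [-1,[0,0,0],[0,0,0]],
])

```text
clock: 7.57
tcp_pos: [0.5103, 0.1573, 0.0244]
ee_rot: [-1.57, 0.0, 1.318]
contact_force: [0.4, -0.0, -0.0]
gripper_width: 0.477
```

Emit:
carry_out([
  [-1,[0,0.002,0],[0,0,0]],
  [-1,[0,0.002,0],[0,0,0]],
  [-1,[0,0.001,0],[0,0,0]],
  [-1,[0,0,0],[0,0,0]],
  [-1,[0,0,0],[0,0,0]],
])

```text
clock: 7.98
tcp_pos: [0.5109, 0.1573, 0.0198]
ee_rot: [-1.572, -0.0, 1.318]
contact_force: [0.4, -0.9, -0.5]
gripper_width: 0.478
```

Emit:
carry_out([
  [-1,[0,0.002,0],[0,0,0]],
  [-1,[0,0.001,0],[0,0,0]],
  [-1,[0,0,0],[0,0,0]],
  [-1,[0,0,0],[0,0,0]],
  [-1,[0,0,0],[0,0,0]],
])

```text
clock: 8.4
tcp_pos: [0.5105, 0.1573, 0.0163]
ee_rot: [-1.571, 0.0, 1.318]
contact_force: [-0.2, -0.0, -1.2]
gripper_width: 0.479
```

Emit:
carry_out([
  [-1,[0,0.001,0],[0,0,0]],
  [-1,[0,0.001,0],[0,0,0]],
  [-1,[0,0,0],[0,0,0]],
  [0.35,[0,0,0],[0,0,0]],
  [0.35,[0,0,0],[0,0,0]],
])

```text
clock: 8.82
tcp_pos: [0.5106, 0.1573, 0.0143]
ee_rot: [-1.571, -0.0, 1.318]
contact_force: [1.2, -0.1, 0.7]
gripper_width: 0.677
```

Emit:
carry_out([
  [0.35,[0,0,0],[0,0,0]],
  [0.35,[0,0,0],[0,0,0]],
  [0.35,[0,-0.005,0],[0,0,0]],
  [0.35,[0,-0.02,0],[0,0,0]],
  [0.35,[0,-0.03,0],[0,0,0]],
])

```text
clock: 9.23
tcp_pos: [0.5085, 0.1569, 0.0682]
ee_rot: [-1.566, 0.002, 1.318]
contact_force: [-0.2, -0.4, -0.7]
gripper_width: 0.676
```

Emit:
carry_out([
  [0.35,[0,-0.04,0],[0,0,0]],
  [0.35,[0,-0.04,0],[0,0,0]],
  [0.35,[0,-0.03,0],[0,0,0]],
  [0.35,[0,-0.01,0],[0,0,0]],
  [0.35,[0,0,0],[0,0,0]],
])

```text
clock: 9.65
tcp_pos: [0.5124, 0.1576, 0.1926]
ee_rot: [-1.576, -0.002, 1.318]
contact_force: [0.0, 0.4, -0.4]
gripper_width: 0.673
```

Run:
```python
from h import *
s,c=cap('scene','s5');print(s['tcp_pos'],s['contact_force'],s['gripper_width']); print(totool(s,[.578,-.138,.19]))
crop(c,170,140,370,260,4,'s5c')
s,c=cap('top','t5');crop(c,180,170,380,290,4,'t5c')
```

```text
[0.5124003  0.15762887 0.19258339] [ 0.04242082  0.40261586 -0.43995372] 0.6734712786548412
[-0.26984053  0.00267899 -0.13742391]
```

View pics/s5c.png

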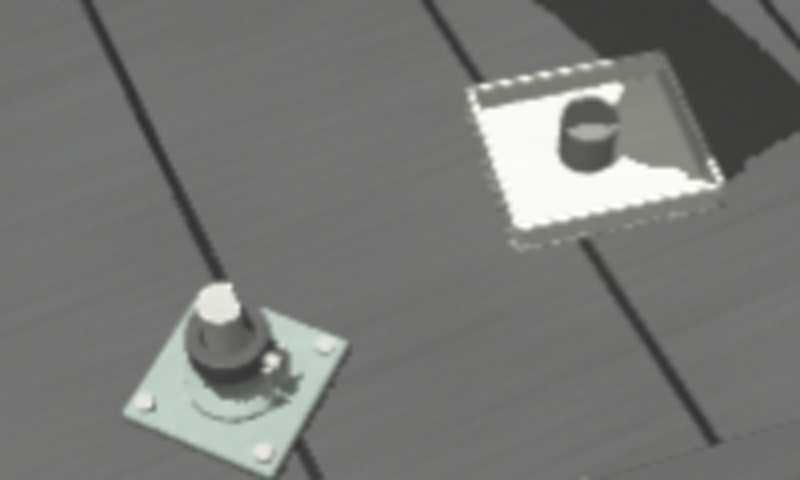

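View pics/t5c.png

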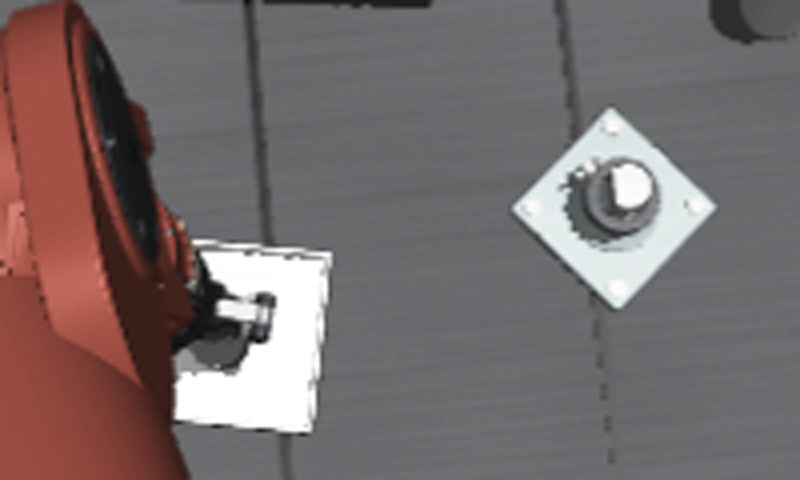

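Emit:
carry_out([
  [0.35,[-0.015,0,-0.008],[0,0,0]],
  [0.35,[-0.025,0,-0.013],[0,0,0]],
  [0.35,[-0.03,0,-0.016],[0,0,0]],
  [0.35,[-0.03,0,-0.016],[0,0,0]],
  [0.35,[-0.03,0,-0.016],[0,0,0]],
])

```text
clock: 10.17
tcp_pos: [0.5437, 0.013, 0.1872]
ee_rot: [-1.567, 0.001, 1.319]
contact_force: [0.3, -0.1, -0.0]
gripper_width: 0.678
```

Emit:
carry_out([
  [0.35,[-0.03,0,-0.016],[0,0,0]],
  [0.35,[-0.03,0,-0.016],[0,0,0]],
  [0.35,[-0.03,0,-0.014],[0,0,0]],
  [0.35,[-0.03,0,-0.012],[0,0,0]],
  [0.35,[-0.02,0,-0.008],[0,0,0]],
])

```text
clock: 10.58
tcp_pos: [0.5728, -0.1404, 0.1868]
ee_rot: [-1.568, 0.0, 1.316]
contact_force: [0.4, -0.3, -0.2]
gripper_width: 0.674
```

Emit:
carry_out([
  [0.35,[0,0.01,0],[0,0,0]],
  [0.35,[0,0.015,0],[0,0,0]],
  [0.35,[0,0.01,0],[0,0,0]],
  [0.35,[0,0,0],[0,0,0]],
  [0.35,[0,0,0],[0,0,0]],
])

```text
clock: 11.0
tcp_pos: [0.5727, -0.1368, 0.1529]
ee_rot: [-1.568, -0.0, 1.319]
contact_force: [0.2, 0.2, -0.3]
gripper_width: 0.672
```

Run:
```python
from h import *
s,c=cap('wrist','w6');print(s['tcp_pos'],s['contact_force'],s['gripper_width']); print(totool(s,[.578,-.138,.15]))
cv2.imwrite('pics/w6.png',c['pixels'])
u=proj(c,[.578,-.138,.1],s)[0];print(u)
x,y=u.astype(int);crop(c,x-60,y-60,x+60,y+60,5,'w6c');print(x-60,y-60)
```

```text
[ 0.57271501 -0.13683211  0.15292713] [ 0.20612418  0.21833883 -0.26223732] 0.6720039458078058
[ 0.00018561  0.00291085 -0.00541808]
[280.1617715  246.78025764]
220 186
```

View pics/w6c.png

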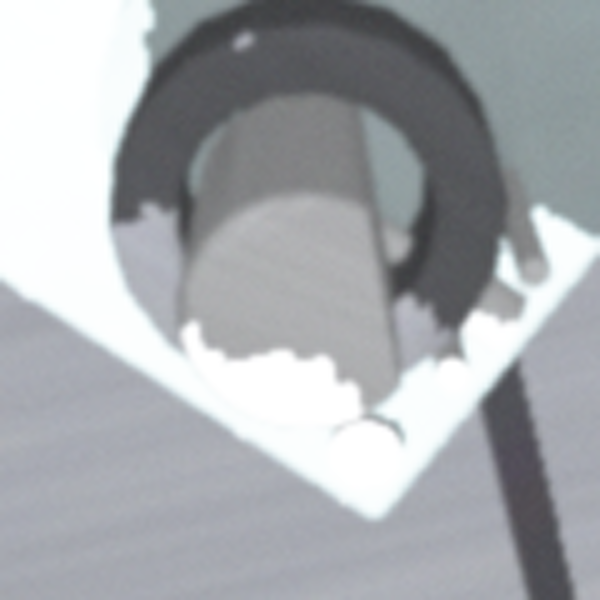

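Run:
```python
from h import *
s,c=cap('wrist','w6b')
f=lambda p:(np.array(p,float)+.5)/5-.5+[220,186]
P=onz(c,f([[365,205],[396,375]]),.1,s);d=P[1]-P[0];a=np.degrees(np.arctan2(d[1],d[0]));print(P,np.linalg.norm(d),'flat normal az',a+90)
Q=onz(c,f([[184,310],[192,260],[225,215],[275,193],[205,375],[245,415],[300,425]]),.1,s)[:,:2]
A=np.c_[2*Q,np.ones(len(Q))];r=np.linalg.lstsq(A,(Q**2).sum(1),rcond=None)[0];print('centre',r[:2],np.sqrt(r[2]+r[0]**2+r[1]**2))
n=np.array([np.cos(np.radians(a+90)),np.sin(np.radians(a+90))]);print((P[:,:2]-r[:2])@n)
# collar outer top ring at .067
Q=onz(c,f([[113,220],[150,110],[230,45],[330,25],[430,75],[485,150],[502,220]]),.067,s)[:,:2]
A=np.c_[2*Q,np.ones(len(Q))];r=np.linalg.lstsq(A,(Q**2).sum(1),rcond=None)[0];print('collar',r[:2],np.sqrt(r[2]+r[0]**2+r[1]**2))
print(s['ee_rot'],s['joint_positions'])
```

```text
[[ 0.56895302 -0.12849024  0.1       ]
 [ 0.59030261 -0.13003556  0.1       ]] 0.021405447678543923 flat normal az 85.86007162775311
centre [ 0.57987099 -0.13769174] 0.014948614628865136
[0.00838929 0.00838929]
collar [ 0.57990285 -0.13820107] 0.02566749791348111
[-1.56954787e+00 -1.88177914e-04  1.31874789e+00] [-3.58735940e-01  4.64148158e-01 -1.02537255e-01  1.00537231e+00
  5.41659413e-05 -1.06687650e-01]
```

Emit:
carry_out([
  [0.35,[0,0,0],[0,-0.09,0]],
  [0.35,[0,0,0],[0,-0.09,0]],
  [0.35,[0,0,0],[0,0,0]],
  [0.35,[0,0,0],[0,0,0]],
  [0.35,[0,0,0],[0,0,0]],
])

```text
clock: 11.52
tcp_pos: [0.574, -0.1378, 0.1547]
ee_rot: [-1.571, 0.0, 1.495]
contact_force: [-1.5, -0.2, 0.1]
gripper_width: 0.675
```

Run:
```python
from h import *
for i in range(4):
    s=env.read_state();print(s['tcp_pos'].round(4),s['ee_rot'].round(4),s['qd'].round(3),totool(s,[.5788,-.1405,.074]).round(4)); optics.capture('top')
```

```text
[ 0.574  -0.1378  0.1547] [-1.5715e+00  2.0000e-04  1.4955e+00] [-0.002  0.005 -0.004 -0.001  0.    -0.007] [-0.0023  0.0807 -0.0049]
[ 0.5739 -0.1378  0.1546] [-1.5713e+00  2.0000e-04  1.4959e+00] [-0.002  0.003 -0.003 -0.001  0.001 -0.01 ] [-0.0023  0.0806 -0.005 ]
[ 0.5739 -0.1378  0.1545] [-1.5711e+00  1.0000e-04  1.4963e+00] [-0.002  0.003 -0.001 -0.003  0.    -0.009] [-0.0023  0.0805 -0.0051]
[ 0.5738 -0.1378  0.1545] [-1.5710e+00  1.0000e-04  1.4967e+00] [-0.003  0.001  0.001  0.    -0.001 -0.007] [-0.0023  0.0805 -0.0051]
```

Emit:
carry_out([
  [0.35,[-0.0023,0.015,-0.005],[0,0,0]],
  [0.35,[0,0.02,0],[0,0,0]],
  [0.35,[0,0.02,0],[0,0,0]],
  [0.35,[0,0.015,0],[0,0,0]],
  [0.35,[0,0.01,0],[0,0,0]],
])

```text
clock: 12.13
tcp_pos: [0.5778, -0.1403, 0.0726]
ee_rot: [-1.569, -0.001, 1.497]
contact_force: [-0.9, -0.5, -0.4]
gripper_width: 0.672
```

Emit:
carry_out([
  [0.35,[0,0,0],[0,0,0]],
  [0.35,[0,0,0],[0,0,0]],
  [0.35,[0,0,0],[0,0,0]],
  [0.35,[0,0,0],[0,0,0]],
  [0.35,[0,0,0],[0,0,0]],
])

```text
clock: 12.55
tcp_pos: [0.5792, -0.1408, 0.0753]
ee_rot: [-1.572, 0.0, 1.498]
contact_force: [0.2, -0.8, 0.5]
gripper_width: 0.678
```

Run:
```python
from h import *
s=env.read_state();print(totool(s,[.5788,-.1405,.074]).round(4))
s,c=cap('wrist','w7')
```

```text
[0.0003 0.0013 0.0004]
```

View pics/w7.png

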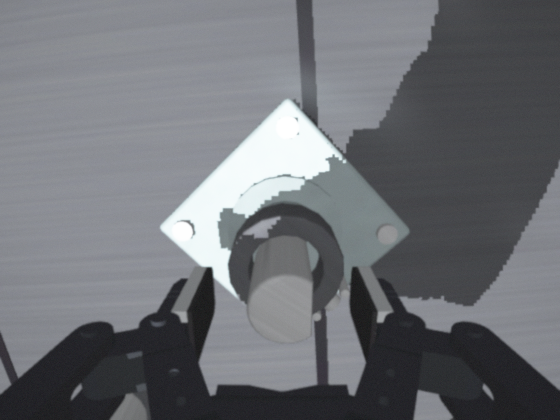

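Shaft between the pads (top around (281,305)); its flat edge is vertical in the picture, so parallel to the pads. Close.

Emit:
carry_out([
  [-1,[0,0,0],[0,0,0]],
  [-1,[0,0,0],[0,0,0]],
  [-1,[0,0,0],[0,0,0]],
  [-1,[0,0,0],[0,0,0]],
  [-1,[0,0,0],[0,0,0]],
])

```text
clock: 13.02
tcp_pos: [0.5786, -0.1415, 0.0748]
ee_rot: [-1.571, 0.002, 1.497]
contact_force: [-3.5, -4.3, 5.5]
gripper_width: 0.269
```

Emit:
carry_out([
  [-1,[0,0,0],[0,0,0]],
  [-1,[0,0,0],[0,0,0]],
  [-1,[0,0,0],[0,0,0]],
  [-1,[0,0,0],[0,0,0]],
  [-1,[0,0,0],[0,0,0]],
])

```text
clock: 13.43
tcp_pos: [0.5786, -0.1416, 0.0749]
ee_rot: [-1.571, 0.002, 1.497]
contact_force: [-2.7, -3.8, 5.5]
gripper_width: 0.272
```

Run:
```python
from h import *
s,c=cap('wrist','w8');print(s)
```

```text
{'clock': 13.4333, 'joint_positions': array([-0.36170158,  0.54732439, -0.19026321,  0.83229605, -0.0016678 ,
       -0.28830466]), 'qd': array([-8.01920947e-05,  1.01886457e-04, -9.38814034e-04, -1.08887640e-04,
        9.37983721e-04,  6.12714843e-04]), 'joint_torque': array([ 2.92141624e+00, -6.31918859e+01,  2.76477152e+01, -3.23553057e-01,
        1.60327580e+00,  3.15693486e-02]), 'tcp_pos': array([ 0.57863601, -0.14155957,  0.0748514 ]), 'ee_rot': array([-1.57119713,  0.00185846,  1.49739827]), 'contact_force': array([-2.72324703, -3.80316567,  5.50520032]), 'ft_torque': array([-0.94823863,  0.49685398,  0.02424273]), 'gripper_width': 0.27150987516123753}
```

View pics/w8.png

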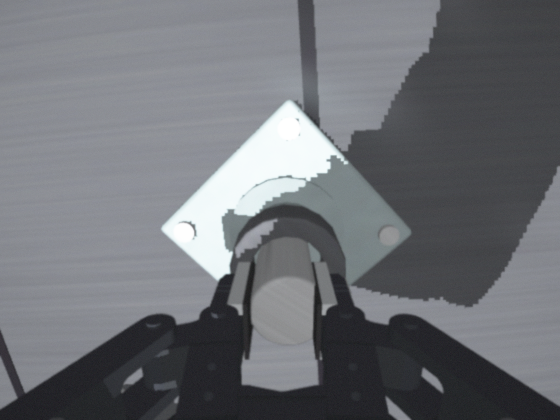

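Emit:
carry_out([
  [-1,[-0.001,0,0],[0,0.05,0]],
  [-1,[0,0,0.0003],[0,0.1,0]],
  [-1,[0,0,0.0003],[0,0.1,0]],
  [-1,[0,0,0.0003],[0,0.1,0]],
  [-1,[0,0,0.0003],[0,0.1,0]],
])

```text
clock: 13.9
tcp_pos: [0.5775, -0.1413, 0.0749]
ee_rot: [-1.571, -0.0, 1.043]
contact_force: [-1.6, -0.3, 6.3]
gripper_width: 0.269
```

Run:
```python
from h import *
s=env.read_state();print(s['tcp_pos'],s['ee_rot'],s['contact_force'],s['ft_torque'],s['gripper_width'])
```

```text
[ 0.57751524 -0.14126445  0.07485274] [-1.57139451e+00 -9.86416982e-05  1.04316525e+00] [-1.61407545 -0.28544994  6.29709016] [-0.13600148  0.37235594  0.06920619] 0.2689890738967971
```

Turning smoothly (yaw 1.043, moment 0.07 N m as expected). 0.35 rad to go.

Emit:
carry_out([
  [-1,[0,0,0.0003],[0,0.1,0]],
  [-1,[0,0,0.0003],[0,0.1,0]],
  [-1,[0,0,0.0003],[0,0.1,0]],
  [-1,[0,0,0.0002],[0,0.054,0]],
  [-1,[0,0,0],[0,0,0]],
])

```text
clock: 14.32
tcp_pos: [0.5768, -0.1407, 0.0748]
ee_rot: [-1.572, -0.0, 0.69]
contact_force: [-0.5, -1.6, 4.9]
gripper_width: 0.27
```

Emit:
carry_out([
  [-1,[0,0,0],[0,0,0]],
  [-1,[0,0,0],[0,0,0]],
  [-1,[0,0,0],[0,0,0]],
  [-1,[0,0,0],[0,0,0]],
  [-1,[0,0,0],[0,0,0]],
])

```text
clock: 14.73
tcp_pos: [0.5768, -0.1407, 0.0748]
ee_rot: [-1.572, -0.0, 0.694]
contact_force: [-0.9, -0.6, 4.4]
gripper_width: 0.27
```

Run:
```python
from h import *
s,c=cap('wrist','w9');print(s['tcp_pos'],s['ee_rot'],s['contact_force'],s['ft_torque'],s['gripper_width'])
```

```text
[ 0.57680982 -0.14072949  0.07483127] [-1.57157340e+00 -3.95623146e-04  6.93828182e-01] [-0.88603206 -0.63151184  4.43083884] [-0.18830633  0.33691    -0.04387992] 0.2695950868889775
```

View pics/w9.png

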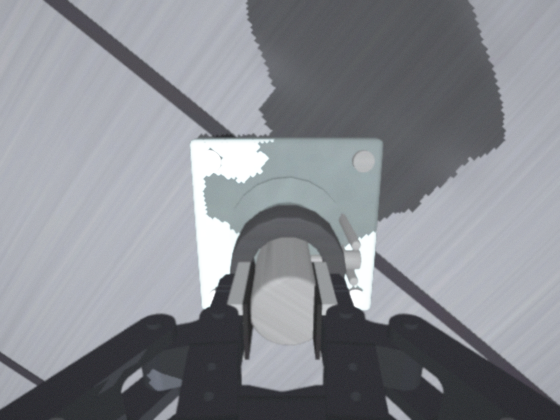

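Emit:
carry_out([
  [0.35,[0,0,0],[0,0,0]],
  [0.35,[0,0,0],[0,0,0]],
  [0.35,[0,0,0],[0,0,0]],
  [0.35,[0,0,0],[0,0,0]],
  [0.35,[0,-0.02,0],[0,0,0]],
])

```text
clock: 15.2
tcp_pos: [0.5742, -0.1396, 0.0913]
ee_rot: [-1.566, 0.003, 0.694]
contact_force: [-0.6, -0.2, 0.1]
gripper_width: 0.675
```

Emit:
carry_out([
  [1,[0,-0.03,0],[0,0,0]],
  [1,[0,-0.03,0],[0,0.05,0]],
  [1,[0,-0.02,0],[0,0.1,0]],
  [1,[0,0,0],[0,0.1,0]],
  [1,[0,0,0],[0,0.1,0]],
])

```text
clock: 15.62
tcp_pos: [0.5775, -0.1408, 0.176]
ee_rot: [-1.573, -0.002, 0.339]
contact_force: [-0.5, 0.3, -0.8]
gripper_width: 0.998
```

Emit:
carry_out([
  [1,[0,0,0],[0,0.1,0]],
  [1,[0,0,0],[0,0.1,0]],
  [1,[0,0,0],[0,0.1,0]],
  [1,[0,0,0],[0,0.1,0]],
  [1,[0,0,0],[0,0.1,0]],
])

```text
clock: 16.03
tcp_pos: [0.5764, -0.1405, 0.1742]
ee_rot: [-1.571, 0.0, -0.161]
contact_force: [0.7, -1.2, -0.5]
gripper_width: 1.0
```

Emit:
carry_out([
  [1,[0,0,0],[0,0.1,0]],
  [1,[0,0,0],[0,0.1,0]],
  [1,[0,0,0],[0,0.1,0]],
  [1,[0,0,0],[0,0.1,0]],
  [1,[0,0,0],[0,0.1,0]],
])

```text
clock: 16.45
tcp_pos: [0.5764, -0.1404, 0.1742]
ee_rot: [-1.571, 0.0, -0.661]
contact_force: [0.6, 0.2, 0.4]
gripper_width: 1.0
```

Emit:
carry_out([
  [1,[0,0,0],[0,0.1,0]],
  [1,[0,0,0],[0,0.1,0]],
  [1,[0,0,0],[0,0.02,0]],
  [1,[0,0,0],[0,0,0]],
  [1,[0,0,0],[0,0,0]],
])

```text
clock: 16.87
tcp_pos: [0.5764, -0.1405, 0.1742]
ee_rot: [-1.571, 0.0, -0.873]
contact_force: [0.1, 0.3, -0.1]
gripper_width: 0.999
```

Run:
```python
from h import *
s,c=cap('wrist','w10');print(s['tcp_pos'],s['ee_rot'],s['contact_force'],s['gripper_width'],s['joint_positions'])
print(totool(s,[.579,-.1385,.16]), proj(c,[.579,-.1385,.1],s))
```

```text
[ 0.57643988 -0.14050368  0.17424605] [-1.57082489e+00  1.33137074e-04 -8.72966120e-01] [ 0.09925894  0.3387203  -0.07438791] 0.9992152716429353 [-3.62283982e-01  4.55037390e-01 -6.09867033e-02  1.05490235e+00
  4.01508338e-05  2.08147846e+00]
[0.00011162 0.01424594 0.00324955] [[282.6699128  222.66333124]]
```

View pics/w10.png

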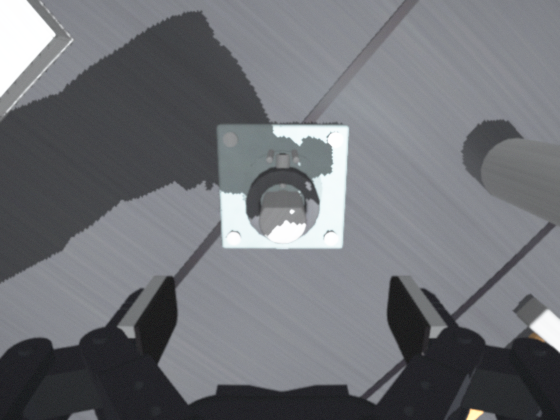

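Run:
```python
from h import *
s,c=cap('wrist','w10b');crop(c,232,140,332,250,6,'w10c')
```

```text
(no output)
```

View pics/w10c.png

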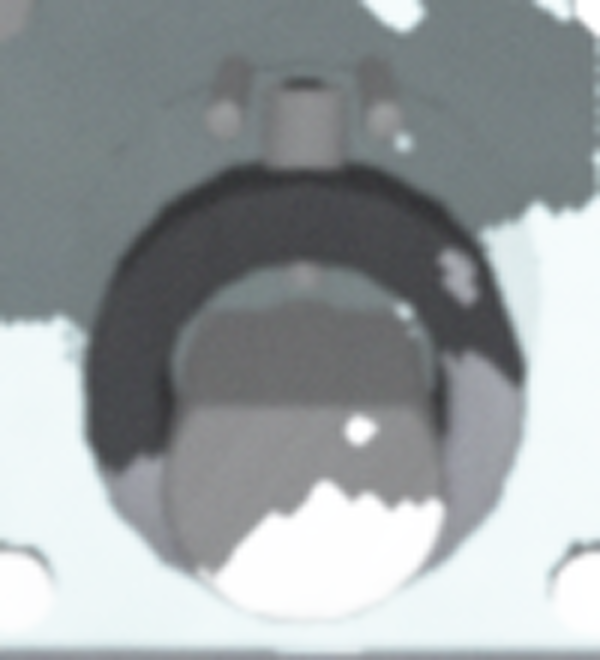

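Emit:
carry_out([
  [1,[0,0.02,0.003],[0,0,0]],
  [1,[0,0.025,0],[0,0,0]],
  [1,[0,0.02,0],[0,0,0]],
  [1,[0,0.01,0],[0,0,0]],
  [1,[0,0,0],[0,0,0]],
])

```text
clock: 17.38
tcp_pos: [0.5773, -0.1381, 0.0972]
ee_rot: [-1.573, 0.003, -0.875]
contact_force: [-0.2, 0.6, 0.0]
gripper_width: 0.999
```

Emit:
carry_out([
  [1,[0,0.015,0],[0,0,0]],
  [1,[0,0.015,0],[0,0,0]],
  [1,[0,0.015,0],[0,0,0]],
  [1,[0,0.01,0],[0,0,0]],
  [1,[0,0,0],[0,0,0]],
])

```text
clock: 17.8
tcp_pos: [0.5781, -0.1384, 0.0433]
ee_rot: [-1.572, 0.002, -0.876]
contact_force: [0.2, 0.4, 0.6]
gripper_width: 1.001
```

Run:
```python
from h import *
s,c=cap('wrist','w11');print(s['tcp_pos'],s['ee_rot'],s['contact_force'],totool(s,[.579,-.1385,.042]))
```

```text
[ 0.5781031  -0.13841581  0.04333222] [-1.57171838  0.00161861 -0.8756411 ] [0.17843303 0.35435735 0.58390381] [0.00064128 0.0013306  0.00063608]
```

View pics/w11.png

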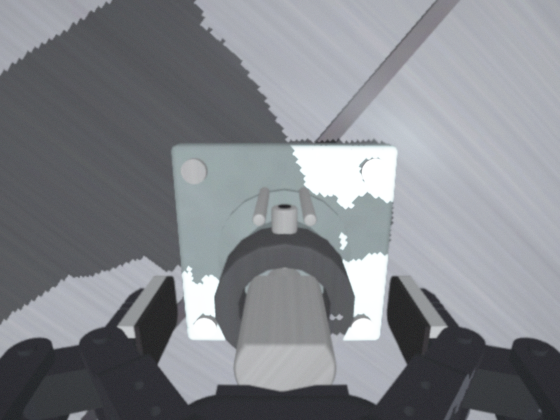

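Emit:
carry_out([
  [-1,[0.0005,0,0.0005],[0,0,0]],
  [-1,[0,0,0],[0,0,0]],
  [-1,[0,0,0],[0,0,0]],
  [-1,[0,0,0],[0,0,0]],
  [-1,[0,0,0],[0,0,0]],
])

```text
clock: 18.27
tcp_pos: [0.5802, -0.1389, 0.046]
ee_rot: [-1.57, -0.002, -0.876]
contact_force: [-3.2, 1.4, 9.4]
gripper_width: 0.616
```

Emit:
carry_out([
  [-1,[0,0,0],[0,0,0]],
  [-1,[0,0,0],[0,0,0]],
  [-1,[0,0,0],[0,0,0]],
  [-1,[0,0,0],[0,0,0]],
  [-1,[0,0,0],[0,0,0]],
])

```text
clock: 18.68
tcp_pos: [0.5802, -0.1389, 0.046]
ee_rot: [-1.57, -0.002, -0.876]
contact_force: [-2.6, 1.3, 9.4]
gripper_width: 0.616
```

Run:
```python
from h import *
s,c=cap('wrist','w12');print(s['tcp_pos'],s['ee_rot'],s['contact_force'],s['ft_torque'],s['gripper_width'])
```

```text
[ 0.58024379 -0.13888705  0.04601297] [-1.56972198 -0.00171366 -0.87580243] [-2.58947536  1.28192274  9.44131785] [0.26876331 0.57134225 0.00330352] 0.6162098660288712
```

View pics/w12.png

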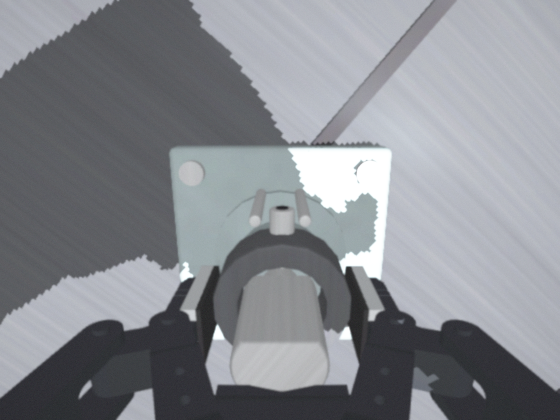

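Emit:
carry_out([
  [-1,[0,-0.002,0],[0,0,0]],
  [-1,[0,-0.003,0],[0,0,0]],
  [-1,[0,-0.003,0],[0,0,0]],
  [-1,[0,-0.003,0],[0,0,0]],
  [-1,[0,0,0],[0,0,0]],
])

```text
clock: 19.15
tcp_pos: [0.5798, -0.1388, 0.056]
ee_rot: [-1.57, -0.001, -0.876]
contact_force: [0.7, 1.0, -2.8]
gripper_width: 0.614
```

Emit:
carry_out([
  [-1,[0,0,0],[0,0,0]],
  [-1,[0,0,0],[0,0,0]],
  [-1,[0,0,0],[0,0,0]],
  [-1,[0,0,0],[0,0,0]],
  [-1,[0,0,0],[0,0,0]],
])

```text
clock: 19.57
tcp_pos: [0.5794, -0.1387, 0.0551]
ee_rot: [-1.571, 0.0, -0.876]
contact_force: [-0.0, -0.2, -1.9]
gripper_width: 0.611
```

Run:
```python
from h import *
s,c=cap('wrist','w13');print(s['tcp_pos'],s['ee_rot'],s['contact_force'],s['ft_torque'],s['gripper_width'])
s,c=cap('scene','s13');crop(c,190,180,270,260,7,'s13c')
```

```text
[ 0.57938204 -0.1386603   0.05514405] [-1.57093880e+00  2.31005090e-04 -8.76014637e-01] [-0.0362456  -0.2017564  -1.85863955] [-0.01105316  0.00285697 -0.04247564] 0.6114195787686065
```

View pics/w13.png

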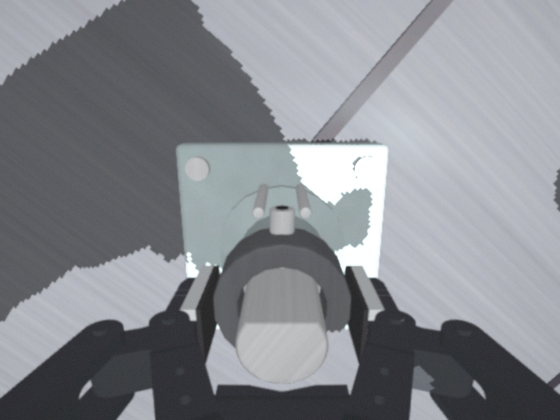

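View pics/s13c.png

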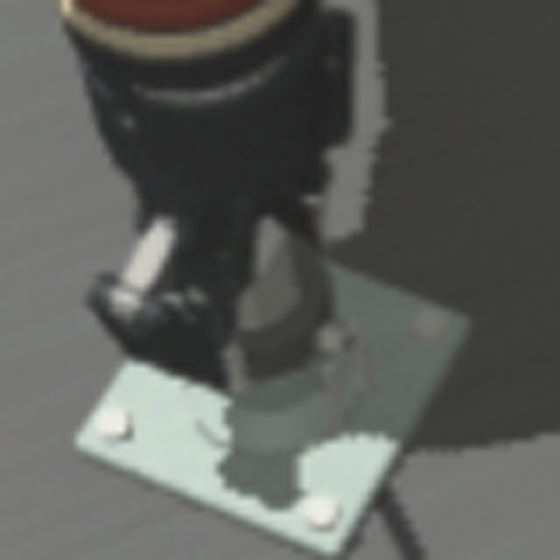

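Emit:
carry_out([
  [-1,[0,-0.004,0],[0,0,0]],
  [-1,[0,-0.004,0],[0,0,0]],
  [-1,[0,-0.005,0],[0,0,0]],
  [-1,[0,-0.005,0],[0,0,0]],
  [-1,[0,-0.003,0],[0,0,0]],
])

```text
clock: 20.08
tcp_pos: [0.5799, -0.1389, 0.0774]
ee_rot: [-1.57, -0.001, -0.876]
contact_force: [0.1, 0.6, -1.8]
gripper_width: 0.614
```

Emit:
carry_out([
  [-1,[0,0,0],[0,0,0]],
  [-1,[0,0,0],[0,0,0]],
  [-1,[0,0,0],[0,0,0]],
  [-1,[0,0,0],[0,0,0]],
  [-1,[0,0,0],[0,0,0]],
])

```text
clock: 20.5
tcp_pos: [0.5793, -0.1386, 0.0761]
ee_rot: [-1.571, 0.0, -0.876]
contact_force: [0.5, -0.1, -2.5]
gripper_width: 0.617
```

Run:
```python
from h import *
s,c=cap('wrist','w14');print(s['tcp_pos'],s['ee_rot'],s['contact_force'],s['ft_torque'],s['gripper_width'])
crop(c,200,190,380,410,3,'w14c')
```

```text
[ 0.57929594 -0.13861031  0.07605681] [-1.57102669e+00  4.23063771e-04 -8.75988248e-01] [ 0.52519212 -0.08852447 -2.48170118] [-0.02057743  0.01067615  0.03005245] 0.6168748546972087
```

View pics/w14c.png

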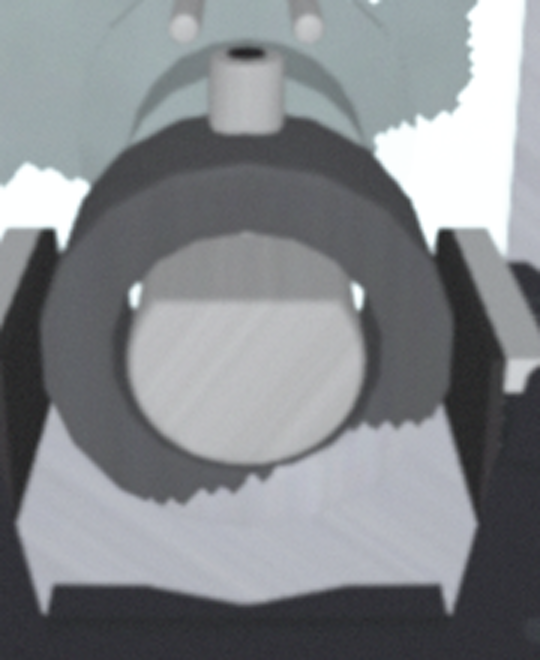

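Emit:
carry_out([
  [-1,[0,-0.001,0],[0,0,0]],
  [-1,[0,-0.001,0],[0,0,0]],
  [-1,[0,-0.001,0],[0,0,0]],
  [-1,[0,0,0],[0,0,0]],
  [-1,[0,0,0],[0,0,0]],
])

```text
clock: 20.97
tcp_pos: [0.5796, -0.1388, 0.0794]
ee_rot: [-1.571, -0.0, -0.876]
contact_force: [0.5, -0.0, -3.8]
gripper_width: 0.615
```

Emit:
carry_out([
  [-1,[0,0,0],[0,0,0]],
  [-1,[0,0,0],[0,0,0]],
  [-1,[0,0,0],[0,0,0]],
  [-1,[0,0,0],[0,0,0]],
  [-1,[0,0,0],[0,0,0]],
])

```text
clock: 21.38
tcp_pos: [0.5795, -0.1387, 0.0793]
ee_rot: [-1.571, 0.0, -0.876]
contact_force: [-0.2, 0.4, -2.5]
gripper_width: 0.61
```

Run:
```python
from h import *
s,c=cap('wrist','w15');print(s['tcp_pos'],s['ee_rot'],s['contact_force'],s['ft_torque'],s['gripper_width'])
crop(c,205,230,365,390,5,'w15c');crop(c,205,230,365,350,5,'w15c')
s,c=cap('scene','s15');crop(c,190,170,280,260,6,'s15c')
```

```text
[ 0.57946098 -0.13870514  0.07928579] [-1.57082388e+00  2.03481106e-05 -8.76022726e-01] [-0.17406529  0.38509905 -2.52060125] [-0.00230711  0.02101222  0.00678253] 0.6099793553566585
```

View pics/w15c.png

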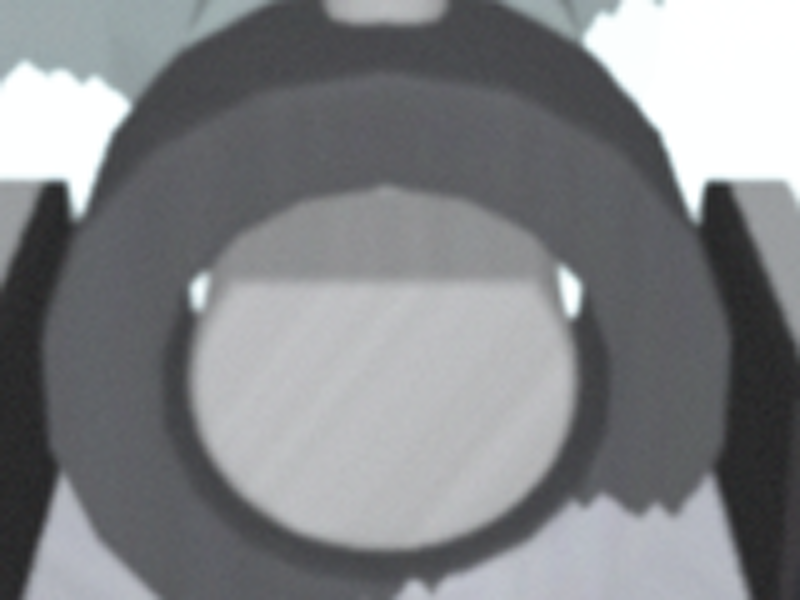

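View pics/s15c.png

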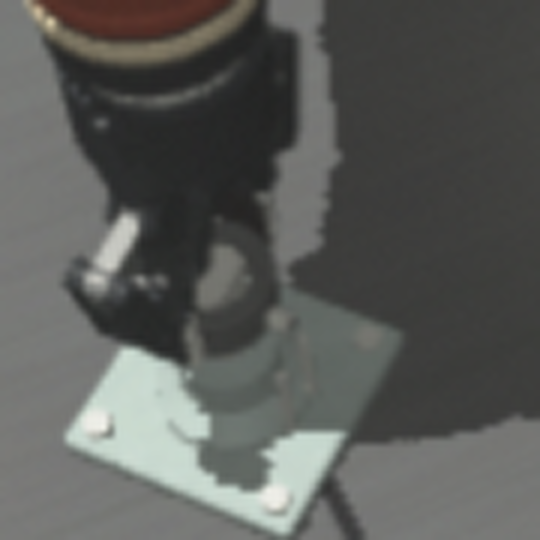

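Run:
```python
from h import *
ims={k:cv2.imread(f'pics/{k}.png',0) for k in('w12','w13','w14','w15')}
b=cv2.Canny(ims['w15'],30,80)
for k in ims:
    t=cv2.cvtColor(cv2.imread('pics/w15.png'),cv2.COLOR_BGR2GRAY)[203:245,262:304]
    r=cv2.matchTemplate(ims[k],t,cv2.TM_CCOEFF_NORMED);_,v,_,l=cv2.minMaxLoc(r)
    x,y=l;dy=(r[y-1,x]-r[y+1,x])/2/(r[y-1,x]+r[y+1,x]-2*r[y,x])
    print(k,v,x,y+dy)
# scale: pixel shift per mm of height for head
s,c=cap('wrist','w15b');print(s['tcp_pos'])
A=np.array([.57946,-.1387,0]);u=np.array([np.cos(.693),np.sin(.693),0])
print(proj(c,[A+.036*u+[0,0,.085],A+.036*u+[0,0,.086],A+[0,0,.1]],s))
for z in(.098,.099,.1,.101):
    n=R.from_euler('z',-.876).as_matrix()[:,0]
    p=proj(c,[A+.027*n+[0,0,z],A-.027*n+[0,0,z],A+.027*u+[0,0,z],A+.017*u+[0,0,z],A-.015*u+[0,0,.1],A+.0095*u+[0,0,.1]],s);print(z,((p-[205,230]+.5)*5-.5).round(1).tolist())
```

```text
w12 0.9388879537582397 262 203.08388
w13 0.8915068507194519 262 203.02126
w14 0.9921207427978516 262 203.13942
w15 0.9999319314956665 262 203.00723
[ 0.57948663 -0.13871643  0.07928564]
[[283.10597518 207.30073651]
 [283.11610466 208.00937991]
 [282.96192693 309.21245715]]
0.098 [[740.9, 382.7], [42.3, 382.9], [392.8, 57.2], [392.4, 183.2], [391.2, 563.6], [392.2, 286.6]]
0.099 [[743.3, 389.6], [40.0, 389.7], [392.9, 62.2], [392.5, 189.0], [391.2, 563.6], [392.2, 286.6]]
0.1 [[745.7, 396.6], [37.7, 396.7], [393.0, 67.3], [392.5, 194.9], [391.2, 563.6], [392.2, 286.6]]
0.101 [[748.2, 403.7], [35.3, 403.8], [393.0, 72.5], [392.6, 200.9], [391.2, 563.6], [392.2, 286.6]]
```

Emit:
carry_out([
  [-1,[0,0.0003,0],[0,0,0]],
  [-1,[0,0,0],[0,0,0]],
  [-1,[0,0,0],[0,0,0]],
  [-1,[0,0,0],[0,0,0]],
  [-1,[0,0,0],[0,0,0]],
])

```text
clock: 21.95
tcp_pos: [0.5795, -0.1387, 0.079]
ee_rot: [-1.571, -0.0, -0.876]
contact_force: [-0.5, 0.1, -2.5]
gripper_width: 0.612
```

Run:
```python
from h import *
s,c=cap('top','t16');print(s['tcp_pos'],s['ee_rot'],s['contact_force'],s['qd'].round(4),s['gripper_width'])
s,c=cap('scene','s16')
```

```text
[ 0.57950415 -0.1387089   0.07901037] [-1.57078464e+00 -4.25470171e-05 -8.75994793e-01] [-0.5447731   0.07415011 -2.50862116] [ 0.002   0.0004  0.0002  0.0005 -0.001  -0.0001] 0.6122729522848159
```

View pics/s16.png

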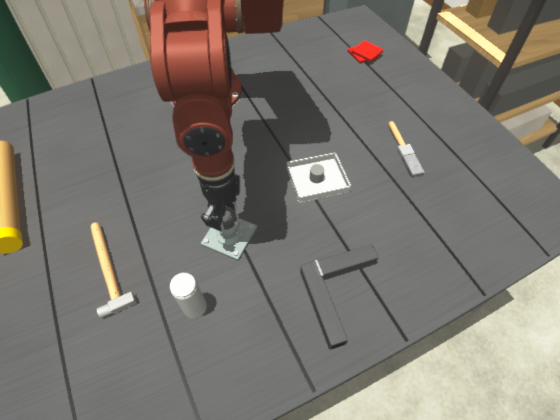

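The cap is in the tray (317,173), the collar is held raised, and the bystanders are where they were.

```bash
python3 -c "
from h import *
print(order.hand_in())"
```

```text
the job is handed in; nothing more can be done
None
```

The job is done and handed in at about 22 s of the 67 s allowed. I lifted the cap off and let go of it in the tray, where it stands upright. I then gripped the shaft on its flat and turned it about 46° until the flat faced the set screw. Last, I gripped the collar across the screw direction and raised it; the gripper is still holding it.

Last checks:
- **Height:** the tool rose 33.0 mm (0.0460 to 0.0790 m) against the 33 mm needed. The wrist pictures showed no slip of the collar in the pads (under about 0.15 mm).
- **Load:** the wrist carries 2.5 N, which is the collar's own weight, so nothing is jammed.
- **Alignment:** in the wrist picture the flat's edge is square to the screw, and the collar passed the shaft's shoulder without catching.
- **Surroundings:** the other things on the bench look unmoved.

The wrist-picture check of flushness was weaker than the tool reading. The bore edge put the collar's top about 0.5 mm low. The outer edge came out 1 to 2 mm the other way, unless the collar sits about 1 mm off centre. I trusted the tool reading.

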